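Widen the book cradle by one hole

ROBOT

A 6-joint arm with a two-finger parallel gripper is mounted at the origin on the work surface. World frame = base frame: x ahead of the robot, y to its left, z up, the work surface at z = 0. Lengths are in m, angles in degrees, forces in N, time in s.
With the tool pointing down it reaches from about 0.375 to 0.9 m from the base axis. Payload 3.1 kg.
Tool frame: the origin (TCP) lies at the very end of the fingers, on their centre line; the grasp point (between the pads) lies 19 mm behind it (bot.tcp_to_grasp is the distance from the TCP to the grasp point, in m); z points along the fingers, y is the direction in which the jaws open and shut (so a half turn about z gives the same grasp; the last joint's range is limited). The gripper opens to 87 mm and grips with 3 to 60 N. Pads are 19 mm wide; open, the fingers measure 117 mm over their backs; the gripper's body (75 mm by 190 mm) begins 51 mm behind the grasp point.
Start: joints at [57.439, 30.224, 82.088, -0, 67.689, -10.227], TCP at [0.237, 0.578, 0.223] pointing down, gripper open.
Joint ranges: [-176.69, 176.69], [-43.24, 126.21], [12.49, 139.97], [-82, 262], [0, 151.66], [-163.58, 163.58]. Speed limits (degrees/s): [159.86, 159.86, 180, 180, 180, 180].

INTERFACE

Orientations are given as a 3x3 rotation matrix whose columns are the frame's x, y, z axes.
In Python, from rig import telemetry, eyes, order, bot gives the robot as it stands. The module is installed in compiled form; this text tells all that it offers.
- The arm moves only by the tool servo_tool, never from a script. Its argument "targets" is a list of rows, each a list of 2 entries, a list of its own where there are three numbers: the shift along the tool's x, y, z in m, then the turn, a rotation vector about the tool's x, y, z in rad. In form: [[[tx, ty, tz], [wx, wy, wz]], ...]. A call has 1 to 12 rows; each row is the pose to reach, as a shift and turn from the pose commanded when the call began, along the tool's axes at that moment; what a row does not reach only later rows make up. A row lasts 1/8 s, in which the tool goes at most 62.5 mm and 10.7 degrees, less where a joint would pass 70% of its speed; a pose out of reach is approached as far as the arm can. A call with a gripper value outside its range is refused whole. "gripper" is the finger opening in m, from 0 to 0.087, set as the call begins (left out, the last holds). The fingers move at their own pace and stop on an object; the grip force is fixed at half the most. Time passes only in rows, so rows that repeat a pose let the fingers close. It gives the time, the measured TCP pose, the force and the opening at its end, in the units of the state.
- telemetry.read_state(): the state, without advancing time (a new reading comes with each control period).
- eyes.capture(name): name is "side" or "top" or "wrist"; returns a dict with "pixels" (420x560x3 uint8, blue, green, red), "intrinsics" (3x3 intrinsics, pixels), "k1" (the pictures are not rectified: a ray, as slopes to the right and down, at radius r is drawn at 1 + k1 r^2 times it, then the intrinsics apply), "extrinsics" (4x4, takes a point from camera to world coordinates); the wrist camera has in their place "T_tool_cam" (4x4, takes a point from camera to tool coordinates, whose origin is the TCP and whose axes are the flange's). Camera axes: x right, y down, z forward; pixel columns grow to the right and rows downward; lengths in m; the calibration is good to about 2 mm. A picture is of the moment at which its call begins: read the wrist's pose just before it. There is no depth.
- order.hand_in(): hands the job in, once; it reports no verdict.
The state is a dict: "time_s": time; "joint_positions": joint angles; "qvel": joint speeds; "tau": joint torques, N m; "position": TCP position; "tcp_rot": TCP orientation; "force": force on the tool from outside, world axes, zero at the start; "moment": the same for the moment, N m; "opening": opening from 0.0 (shut) to 1.0 (fully open).
Only numpy, scipy, OpenCV 4.12 (cv2) and the standard library are available. Lean on these libraries where they do the work, as an engineer would, in place of code of your own. Each camera call takes 0.05 s, during which the arm holds its last target. There are 200 camera calls.

TASK

Make the book cradle one step wider for the next volume: press its sprung button down, slide the loose half outward along the track, and let the button pop up by itself in the very next hole so that the cradle is locked there. Use only a light touch, never more than about 15 N on any part of the cradle, also when it comes to its stop; leave the book, brush and jar where they are, and let go at the end.

Things in the scene. Friction and masses are not known exactly. Their poses are not given: they have to be found in the camera images.
- cradle: Fixed half of a V-shaped plywood book cradle with a level metal track, fixed to the table. Origin: on the table, under the first hole's centre. +y is outward (widening); the track runs along y, 54 mm wide (x -27 to 27), y -56 to 125, top 30 to 33 mm up. Two sloping boards at x -215 to -65, up to 110 mm high; the fixed one at y below -20, the moving one above 20.
- first_hole (a point): Centre of the first hole, on the track's top, 30 mm above the table; axes as the cradle. A 14 mm slot along the track widens to 32 x 16.5 mm (x, y) rectangular holes. The second hole lies 40 to 60 mm outward (+y) of the first, differently each run, only seen or felt; the third 40 mm beyond it. The lips beside the slot are 4 to 5 mm thick.
- slide (a joint): How far the loose half (inner tube, thumb post, moving board, 0.6 to 0.9 kg) has slid outward along cradle +y, in m; 0 at the start, locked in the first hole, play 1.2 mm each way. Free, it slides with 2 to 4 N and stays where left. With the button up in a hole it is blocked: the resistance then rises sharply; stop there.
- post_top (a point): Top centre of the thumb post, 75 mm above the table: a steel bar of the loose half standing up through the slot ahead (+y) of the button, 12 mm wide in x, 8 mm thick in y; its near face is 22 mm from the button's axis. Pushing it in +y slides the loose half outward. Axes as the cradle.
- button (a joint): How far the sprung button is pressed down, in m: 0 = fully up in a hole (locked); 0.004 = its shoulder (28 mm wide, 14 mm long) is just clear of the hole; 0.0085 = bottom. It takes 3 N to start, 5 N at 0.004, 7 N at the bottom. Let go between holes it stays at 0.004, riding under the lips, and springs up to 0 when it meets a hole.
- button_top (a point): Centre of the top face of the button's round flat steel cap (22 mm across, 4 mm thick); 44 mm above the table when fully up. It travels with the loose half and sinks when pressed.
- book: Closed leather-bound volume lying flat, 165 x 115 x 38 mm, origin under its centre. Bystander: leave alone.
- brush: Dusting brush lying on the table, origin under its middle. Bystander: leave alone.
- jar: Small amber jar, 50 mm across and 70 mm high, origin under its centre. Bystander: leave alone.

How it is judged:
By the outcome, as a careful person would: the job done as asked, in the order asked, and still so for the second after the job is handed in, with the robot touching nothing.
It also fails if it takes over 32 s, if anything falls off the work surface, if the arm or the gripper's body presses on something with over 40 N, if the wrist force passes 120 N, or if a joint passes its speed limit or range.

## Working session

There is one attempt and no reset: what is moved stays moved. The work goes in short steps, Python scripts to look and compute and a tool call to move; the robot and the scene stay as the last step left them, time stands still between calls to the robot, and variables do not carry over. Pictures are saved under pics/ and viewed, about 8 in all and at most 12, crops included, and the job is handed in when it is done.

Besides the shell and the picture viewer there is one more tool, called after "Call:" by a JSON object that holds its "method" and its "body", one argument or row to a line. servo_tool: Moves the arm, as the interface text tells. Its arguments: {"type":"object","properties":{"targets":{"type":"array","items":{"type":"array"}},"gripper":{"type":"number"}},"required":["targets"]}

```bash
mkdir -p pics; python3 - <<'E'
from rig import telemetry, eyes, order, bot
import cv2,numpy as np
s=telemetry.read_state();print(s)
a=eyes.capture("side");b=eyes.capture("top");c=eyes.capture("wrist")
import pickle;pickle.dump((s,a,b,c),open('a.pkl','wb'))
for n,i in zip("side top wrist".split(),(a,b,c)):
    cv2.imwrite(f'pics/{n}0.png',i["pixels"]);print(n,{k:v for k,v in i.items() if k!="pixels"})
E
```

```text
{'time_s': 0.0, 'joint_positions': array([ 5.74383021e+01,  3.02781313e+01,  8.21541224e+01, -1.28370679e-03,
        6.76886005e+01, -1.02266883e+01]), 'qvel': array([-0.03878314,  0.17320458,  0.05321655,  0.07138777, -0.02073055,
        0.02780464]), 'tau': array([-3.15851885e-04, -4.40031874e+01, -1.76596195e+01,  6.34408020e-02,
        5.80602069e-02, -1.50418614e-04]), 'position': array([0.23709836, 0.57751539, 0.22159314]), 'tcp_rot': array([[-9.24980729e-01,  3.80012371e-01, -1.11777275e-03],
       [ 3.80013850e-01,  9.24979067e-01, -1.78890164e-03],
       [ 3.54111641e-04, -2.07946867e-03, -9.99997775e-01]]), 'force': array([-0.92615164,  0.40367047, -0.34679191]), 'moment': array([ 0.00546508,  0.02132639, -0.03687798]), 'opening': 0.9980996314132936}
side {'intrinsics': array([[481.92016187,   0.        , 280.23177114],
       [  0.        , 481.92016187, 206.15065299],
       [  0.        ,   0.        ,   1.        ]]), 'k1': -0.03560253647051448, 'extrinsics': array([[ 0.8471961 , -0.26196805,  0.46220288, -0.03023806],
       [-0.53104028, -0.44370219,  0.7218896 ,
[... 460 characters left out ...]
8,  0.02322184],
       [ 0.01125886, -0.07201846, -0.99733975,  1.60169635],
       [ 0.        ,  0.        ,  0.        ,  1.        ]])}
wrist {'intrinsics': array([[358.65230347,   0.        , 281.71920806],
       [  0.        , 358.65230347, 216.89057246],
       [  0.        ,   0.        ,   1.        ]]), 'k1': -0.09063571078446175, 'T_tool_cam': array([[-1.71947334e-04, -9.68508951e-01, -2.48978679e-01,
         6.68514292e-02],
       [ 9.99998574e-01,  2.51790718e-04, -1.67005727e-03,
        -4.73355618e-04],
       [ 1.68015594e-03, -2.48978611e-01,  9.68507526e-01,
        -1.61520642e-01],
       [ 0.00000000e+00,  0.00000000e+00,  0.00000000e+00,
         1.00000000e+00]])}
```

View pics/top0.png

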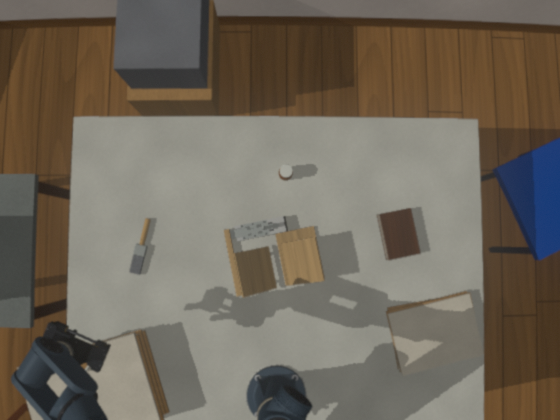

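View pics/side0.png

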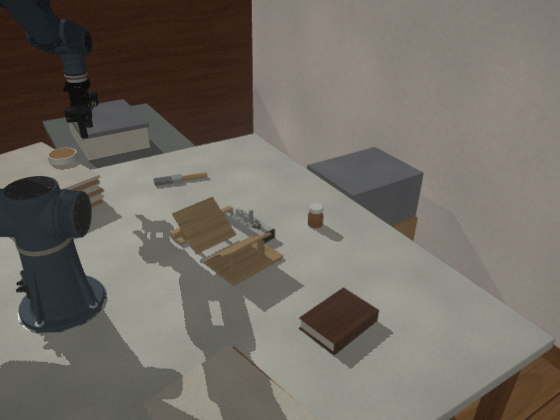

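```bash
python3 - <<'E'
import cv2,numpy as np,pickle
s,a,b,c=pickle.load(open('a.pkl','rb'))
t=cv2.resize(b["pixels"][205:305,215:335],None,fx=6,fy=6,interpolation=cv2.INTER_CUBIC)[:300]
u=cv2.resize(a["pixels"][190:265,165:290],None,fx=5.76,fy=5.76,interpolation=cv2.INTER_CUBIC)
u=u[:300,:720]; u=cv2.copyMakeBorder(u,0,300-u.shape[0],0,720-u.shape[1],0)
cv2.imwrite('pics/z0.png',np.clip(np.vstack([t,u]).astype(float)*1.4,0,255).astype(np.uint8))
E
```

```text
(no output)
```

View pics/z0.png

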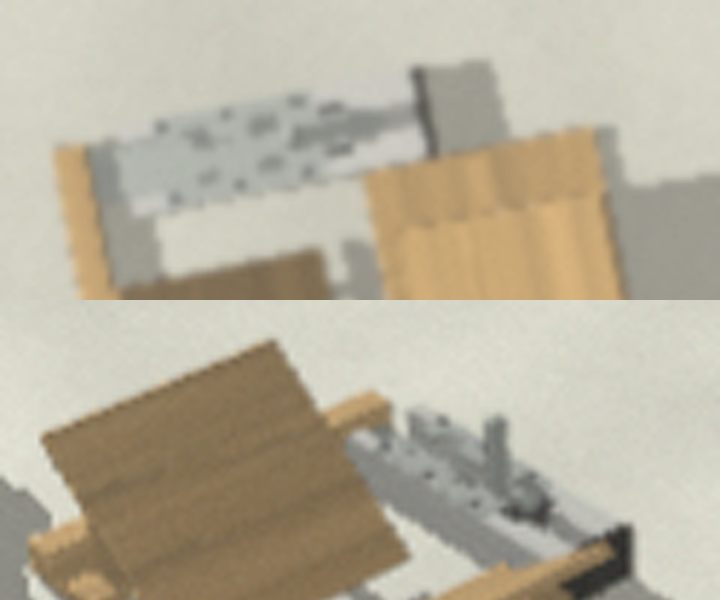

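```bash
cat > h.py <<'E'
import numpy as np,cv2
def ray(i,px,T):
    K=i["intrinsics"];k=i["k1"]
    d=cv2.undistortPoints(np.array([[px]],float),K,np.array([k,0,0,0,0.]))[0,0]
    return T[:3,3],T[:3,:3]@np.array([d[0],d[1],1])
def onz(i,px,z,T):
    o,d=ray(i,px,T);return o+d*(z-o[2])/d[2]
def proj(i,P,T):
    q=T[:3,:3].T@(np.array(P)-T[:3,3]);q=q[:2]/q[2];q=q*(1+i["k1"]*(q@q))
    return i["intrinsics"][:2,:2]@q+i["intrinsics"][:2,2]
def Ttool(s):
    T=np.eye(4);T[:3,:3]=s["tcp_rot"];T[:3,3]=s["position"];return T
E
python3 - <<'E'
from h import *
import pickle
s,a,b,c=pickle.load(open('a.pkl','rb'))
f=lambda u,v:onz(b,(215+u/6-.4,205+v/6-.4),0.033,b["extrinsics"])
R=f(426,112);L=f(129,178);d=(L-R);n=np.linalg.norm(d);d/=n
print(R,L,n,d,"yaw",np.degrees(np.arctan2(-d[0],d[1])))
O=R+d*.056;print("O",O, "post",O+d*.026)
g=lambda u,v:(165+u/5.76-.4,190+(v-300)/5.76-.4)
print("side post ray z=.075",onz(a,g(495,420),.075,a["extrinsics"]),"button .044",onz(a,g(528,488),.044,a["extrinsics"]))
yaw=np.arctan2(-d[0],d[1])
x=np.array([-np.cos(yaw),-np.sin(yaw),0]);y=np.array([-np.sin(yaw),np.cos(yaw),0])
Rt=np.column_stack([x,y,[0,0,-1]])
Rc=s["tcp_rot"]
print("rotvec",cv2.Rodrigues(Rc.T@Rt)[0].ravel())
tgt=O+d*.02; tgt[2]=.17
print("shift",Rc.T@(tgt-s["position"]))
E
```

```text
[ 0.60070306 -0.03314102  0.033     ] [0.5617982  0.13925883 0.033     ] 0.1767350989622219 [-0.22013091  0.97547034  0.        ] yaw 12.7167221947329
O [0.58837572 0.02148532 0.033     ] post [0.58265232 0.04684755 0.033     ]
side post ray z=.075 [0.58391077 0.04387164 0.075     ] button .044 [0.58915583 0.01751604 0.044     ]
rotvec [-0.00190589 -0.00097907 -0.61175937]
shift [-0.524756   -0.3643464   0.05216508]
```

Call:
{"method": "servo_tool", "body": {
  "targets": [
    [[-0.04,-0.028,0],[0,0,-0.05]],
    [[-0.085,-0.06,0],[0,0,-0.1]],
    [[-0.13,-0.09,0.01],[0,0,-0.15]],
    [[-0.175,-0.122,0.01],[0,0,-0.21]],
    [[-0.22,-0.153,0.02],[0,0,-0.27]],
    [[-0.265,-0.184,0.02],[0,0,-0.33]],
    [[-0.31,-0.216,0.03],[0,0,-0.39]],
    [[-0.355,-0.247,0.03],[0,0,-0.45]],
    [[-0.4,-0.278,0.04],[0,0,-0.5]],
    [[-0.445,-0.309,0.04],[0,0,-0.55]],
    [[-0.487,-0.339,0.05],[0,0,-0.6]],
    [[-0.525,-0.364,0.052],[0,0,-0.612]]
  ],
  "gripper": 0
}}

```text
time_s: 1.65
position: [0.585, 0.0401, 0.1696]
tcp_rot: [[-0.976, -0.22, -0.002], [-0.22, 0.976, 0.0], [0.002, 0.001, -1.0]]
force: [0.5, 0.8, -0.3]
opening: 0.003
```

Call:
{"method": "servo_tool", "body": {
  "targets": [
    [[0,0,0],[0,0,0]],
    [[0,0,0],[0,0,0]],
    [[0,0,0],[0,0,0]]
  ]
}}

```text
time_s: 2.02
position: [0.5837, 0.0432, 0.1705]
tcp_rot: [[-0.975, -0.222, -0.001], [-0.222, 0.975, 0.0], [0.001, 0.001, -1.0]]
force: [-0.6, 0.3, -0.3]
opening: 0.005
```

```bash
cat > shot.py <<'E'
import sys,pickle
from rig import telemetry,eyes
from h import *
s=telemetry.read_state();c=eyes.capture("wrist")
pickle.dump((s,c),open(sys.argv[1]+'.pkl','wb'));cv2.imwrite(f'pics/{sys.argv[1]}.png',c["pixels"])
print(s["time_s"],s["position"],s["tcp_rot"].round(4),s["force"],s["opening"])
E
python3 shot.py w1
```

```text
2.025 [0.58366478 0.04319178 0.17047498] [[-9.751e-01 -2.218e-01 -1.200e-03]
 [-2.218e-01  9.751e-01  4.000e-04]
 [ 1.100e-03  6.000e-04 -1.000e+00]] [-0.56453845  0.28786825 -0.31278439] 0.005307233504641859
```

View pics/w1.png

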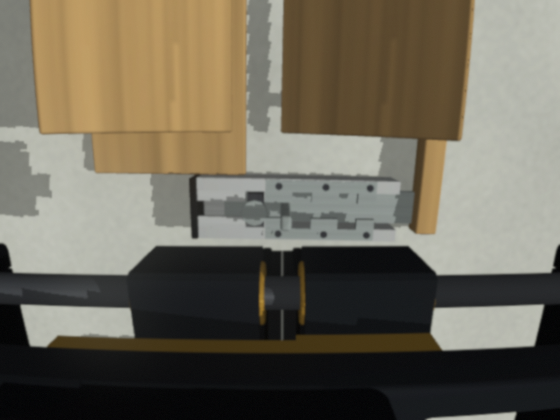

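```bash
python3 - <<'E'
from h import *
import pickle
s,c=pickle.load(open('w1.pkl','rb'))
for p in [(0,0,0),(0,.015,0),(0,-.015,0),(0.0095,.015,0),(0,0,-.019),(0,.038,-.07),(.0375,.038,-.07)]: print(p,proj(c,p,c["T_tool_cam"]))
t=c["pixels"][165:250,180:420];t=cv2.resize(t,None,fx=3.3,fy=3.3,interpolation=cv2.INTER_CUBIC)
cv2.imwrite('pics/w1z.png',np.clip(t*1.3,0,255).astype(np.uint8))
E
```

```text
(0, 0, 0) [284.12968451 268.83154053]
(0, 0.015, 0) [315.11300571 268.79821895]
(0, -0.015, 0) [253.14215669 268.79408255]
(0.0095, 0.015, 0) [315.6077386  250.27893526]
(0, 0, -0.019) [284.36634216 285.81231361]
(0, 0.038, -0.07) [411.21430544 357.6752773 ]
(0.0375, 0.038, -0.07) [425.47076341 239.59610712]
```

View pics/w1z.png

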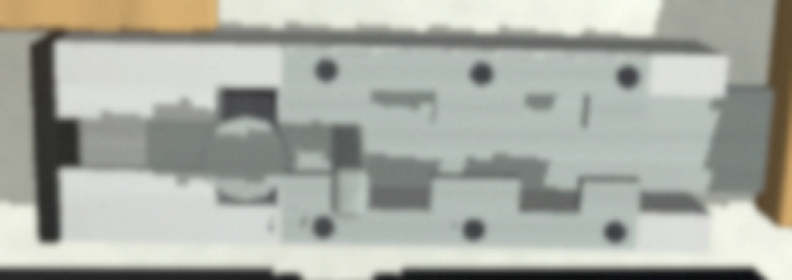

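```bash
cat > m1.py <<'E'
from h import *
import pickle
s,c=pickle.load(open('w1.pkl','rb'))
T=Ttool(s)@c["T_tool_cam"]; y=s["tcp_rot"][:,1];x=-s["tcp_rot"][:,0]
f=lambda u,v,z:onz(c,(180+u/3.3-.35,165+v/3.3-.35),z,T)
B=f(246,158,.044);print("button",B)
def rel(n,u,v,z):
    P=f(u,v,z)-B;print(n,(P@x*1000).round(1),(P@y*1000).round(1))
rel("h1L",218,100,.03);rel("h1R",277,100,.03)
for z in(.03,.033):
  for n,u,v in[("h2uL",372,95),("h2uR",435,95),("h2L",368,195),("h2R",430,195),("h3L",520,195),("h3R",582,195),("h3ur",587,110),("endL",55,140),("endR",725,90),("endRb",710,240),("tl",55,42),("bl",55,240),("tr",700,42),("screws",326,70),("s2",481,72),("s3",628,76),("b1",323,227),("b2",474,229),("b3",615,231)]: rel(n+str(z),u,v,z)
rel("postTop",347,130,.075);rel("postTopL",332,130,.075)
rel("capL",205,158,.044);rel("capR",287,158,.044);rel("capT",245,118,.044);rel("capB",245,199,.044)
E
python3 m1.py
```

```text
button [0.59151726 0.020386   0.044     ]
h1L -12.1 -8.1
h1R -12.1 7.2
h2uL0.03 -13.4 31.9
h2uR0.03 -13.4 48.2
h2L0.03 13.5 31.0
h2R0.03 13.5 47.4
h3L0.03 13.5 71.3
h3R0.03 13.5 87.9
h3ur0.03 -9.5 88.0
endL0.03 -1.5 -51.4
endR0.03 -14.9 124.2
endRb0.03 26.1 123.4
tl0.03 -27.4 -49.9
bl0.03 26.1 -53.0
tr0.03 -27.5 116.7
screws0.03 -19.9 20.0
s20.03 -19.5 60.0
s30.03 -18.5 98.3
b10.03 22.3 19.1
b20.03 22.9 59.4
b30.03 23.5 97.3
h2uL0.033 -14.0 31.8
h2uR0.033 -14.0 48.0
h2L0.033 12.7 30.9
h2R0.033 12.7 47.2
h3L0.033 12.7 70.8
h3R0.033 12.7 87.2
h3ur0.033 -10.1 87.4
endL0.033 -2.2 -50.6
endR0.033 -15.5 123.2
endRb0.033 25.2 122.4
tl0.033 -27.8 -49.2
bl0.033 25.1 -52.3
tr0.033 -27.9 115.7
screws0.033 -20.4 20.0
s20.033 -20.0 59.6
s30.033 -19.0 97.6
b10.033 21.4 19.1
b20.033 22.0 59.0
b30.033 22.6 96.6
postTop -13.9 25.1
postTopL -13.9 21.7
capL -0.0 -10.3
capR 0.0 10.3
capT -10.2 -0.1
capB 10.7 -0.5
```

Call:
{"method": "servo_tool", "body": {
  "targets": [
    [[-0.001,-0.01,0.015],[0,0,0.01]],
    [[-0.002,-0.02,0.04],[0,0,0.018]],
    [[-0.0025,-0.025,0.07],[0,0,0.018]],
    [[-0.0025,-0.025,0.09],[0,0,0.018]],
    [[-0.0025,-0.025,0.1],[0,0,0.018]],
    [[-0.0025,-0.025,0.106],[0,0,0.018]],
    [[-0.0025,-0.025,0.11],[0,0,0.018]],
    [[-0.0025,-0.025,0.11],[0,0,0.018]]
  ]
}}

```text
time_s: 3.08
position: [0.5929, 0.0181, 0.0608]
tcp_rot: [[-0.979, -0.203, 0.001], [-0.203, 0.979, -0.0], [-0.001, -0.0, -1.0]]
force: [0.3, -0.7, 0.4]
opening: 0.002
```

```bash
python3 shot.py w2; python3 - <<'E'
import cv2,pickle,numpy as np
from rig import eyes
a=eyes.capture("side");pickle.dump(a,open('s2.pkl','wb'))
t=cv2.resize(cv2.imread('pics/w2.png')[150:350,140:440],None,fx=2,fy=2)
u=cv2.resize(a["pixels"][170:270,190:290],None,fx=4,fy=4,interpolation=2)[:,:200*2]
cv2.imwrite('pics/c2.png',np.clip(np.vstack([t[:250],cv2.copyMakeBorder(u[50:390],0,0,0,200,0)])*1.5,0,255).astype('uint8'))
E
```

```text
3.075 [0.59293138 0.01809864 0.06084545] [[-9.792e-01 -2.029e-01  6.000e-04]
 [-2.029e-01  9.792e-01 -1.000e-04]
 [-6.000e-04 -3.000e-04 -1.000e+00]] [ 0.30947741 -0.71544578  0.40604297] 0.001936534778636169
```

View pics/c2.png

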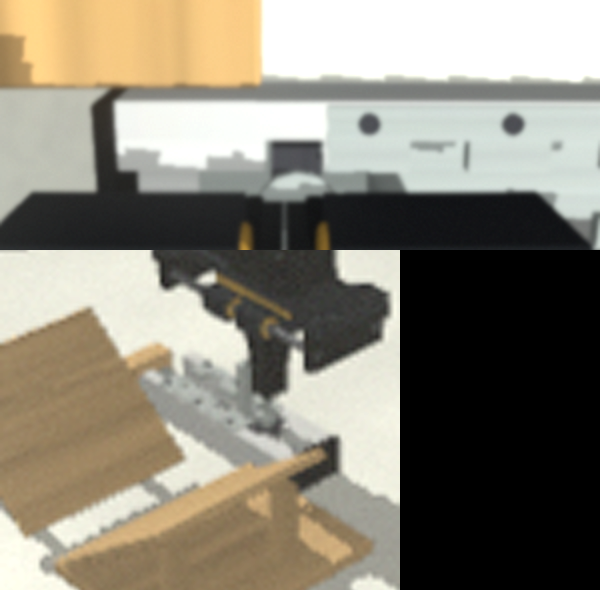

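Call:
{"method": "servo_tool", "body": {
  "targets": [
    [[0,0.003,0.008],[0,0,0]],
    [[0,0.003,0.013],[0,0,0]],
    [[0,0.003,0.015],[0,0,0]],
    [[0,0.003,0.0165],[0,0,0]],
    [[0,0.003,0.0175],[0,0,0]],
    [[0,0.003,0.0185],[0,0,0]],
    [[0,0.003,0.0185],[0,0,0]]
  ]
}}

```text
time_s: 4.05
position: [0.5919, 0.0211, 0.0422]
tcp_rot: [[-0.979, -0.203, -0.0], [-0.203, 0.979, 0.0], [0.0, 0.0, -1.0]]
force: [-1.5, -0.1, 2.6]
opening: 0.009
```

Call:
{"method": "servo_tool", "body": {
  "targets": [
    [[0,0,0.001],[0,0,0]],
    [[0,0,0.002],[0,0,0]],
    [[0,0,0.003],[0,0,0]],
    [[0,0,0.003],[0,0,0]]
  ]
}}

```text
time_s: 4.55
position: [0.5919, 0.021, 0.0391]
tcp_rot: [[-0.979, -0.203, -0.0], [-0.203, 0.979, 0.0], [0.0, 0.0, -1.0]]
force: [-2.2, 1.5, 5.6]
opening: 0.002
```

Call:
{"method": "servo_tool", "body": {
  "targets": [
    [[0,0,0.001],[0,0,0]],
    [[0,0.001,0.001],[0,0,0]],
    [[0,0.002,0.001],[0,0,0]],
    [[0,0.003,0.001],[0,0,0]],
    [[0,0.004,0.001],[0,0,0]]
  ]
}}

```text
time_s: 5.18
position: [0.5914, 0.0241, 0.0383]
tcp_rot: [[-0.979, -0.203, 0.0], [-0.203, 0.979, -0.001], [0.0, -0.001, -1.0]]
force: [-2.4, -2.3, 5.7]
opening: 0.003
```

Call:
{"method": "servo_tool", "body": {
  "targets": [
    [[0,0.001,0],[0,0,0]],
    [[0,0.002,0],[0,0,0]],
    [[0,0.003,0],[0,0,0]]
  ]
}}

```text
time_s: 5.55
position: [0.5908, 0.027, 0.0383]
tcp_rot: [[-0.979, -0.203, 0.0], [-0.203, 0.979, -0.001], [0.0, -0.001, -1.0]]
force: [-2.4, -2.2, 5.9]
opening: 0.008
```

Call:
{"method": "servo_tool", "body": {
  "targets": [
    [[0,0.001,0],[0,0,0]],
    [[0,0.002,0],[0,0,0]],
    [[0,0.003,0],[0,0,0]],
    [[0,0.004,0],[0,0,0]]
  ]
}}

```text
time_s: 6.05
position: [0.5899, 0.031, 0.0382]
tcp_rot: [[-0.979, -0.203, 0.0], [-0.203, 0.979, -0.001], [0.0, -0.001, -1.0]]
force: [-2.4, -2.5, 5.5]
opening: 0.008
```

```bash
python3 shot.py w3; python3 - <<'E'
import cv2,pickle,numpy as np
from rig import eyes
a=eyes.capture("side");pickle.dump(a,open('s3.pkl','wb'))
t=cv2.resize(cv2.imread('pics/w3.png')[180:300,180:440],None,fx=2.5,fy=2.5,interpolation=2)
u=cv2.resize(a["pixels"][220:270,210:290],None,fx=5.625,fy=5.625,interpolation=2)
u0=cv2.resize(pickle.load(open('s2.pkl','rb'))["pixels"][220:270,210:290],None,fx=2.5,fy=2.5)
u=np.hstack([u,cv2.copyMakeBorder(u0,0,u.shape[0]-u0.shape[0],0,0,0)])
t=cv2.copyMakeBorder(t,0,0,0,max(0,u.shape[1]-t.shape[1]),0)[:,:u.shape[1]]
cv2.imwrite('pics/c3.png',np.clip(np.vstack([t,u])*1.5,0,255).astype('uint8'))
E
```

```text
6.05 [0.58991549 0.03098127 0.03823183] [[-9.791e-01 -2.033e-01  0.000e+00]
 [-2.033e-01  9.791e-01 -1.200e-03]
 [ 2.000e-04 -1.200e-03 -1.000e+00]] [-2.36150975 -2.47480588  5.53783218] 0.007655897794587292
```

View pics/c3.png

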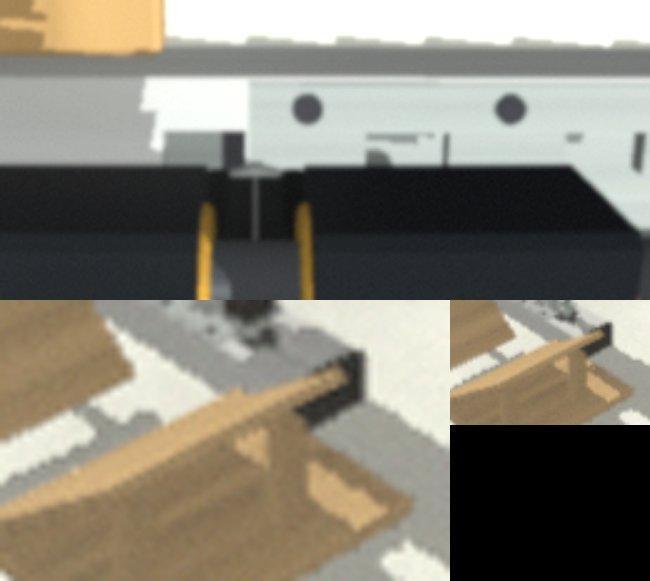

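Call:
{"method": "servo_tool", "body": {
  "targets": [
    [[0,0,-0.003],[0,0,0]],
    [[0,0,-0.008],[0,0,0]],
    [[0,0,-0.013],[0,0,0]],
    [[0,0,-0.013],[0,0,0]],
    [[0,0.002,-0.013],[0,0,0]],
    [[0,0.004,-0.013],[0,0,0]],
    [[0,0.005,-0.013],[0,0,0]],
    [[0,0.006,-0.013],[0,0,0]],
    [[0,0.007,-0.013],[0,0,0]],
    [[0,0.008,-0.013],[0,0,0]],
    [[0,0.009,-0.013],[0,0,0]],
    [[0,0.01,-0.013],[0,0,0]]
  ]
}}

```text
time_s: 7.65
position: [0.5878, 0.0416, 0.0511]
tcp_rot: [[-0.979, -0.203, 0.0], [-0.203, 0.979, 0.0], [-0.0, 0.0, -1.0]]
force: [0.5, 0.5, 0.8]
opening: 0.004
```

Call:
{"method": "servo_tool", "body": {
  "targets": [
    [[0,0.001,0],[0,0,0]],
    [[0,0.002,0],[0,0,0]],
    [[0,0.003,0],[0,0,0]],
    [[0,0.004,0],[0,0,0]]
  ]
}}

```text
time_s: 8.15
position: [0.5873, 0.0447, 0.0511]
tcp_rot: [[-0.979, -0.203, 0.0], [-0.203, 0.979, -0.001], [-0.0, -0.001, -1.0]]
force: [0.0, -3.2, -0.3]
opening: 0.007
```

Call:
{"method": "servo_tool", "body": {
  "targets": [
    [[0,0.0015,0],[0,0,0]],
    [[0,0.003,0],[0,0,0]],
    [[0,0.0045,0],[0,0,0]],
    [[0,0.006,0],[0,0,0]],
    [[0,0.0075,0],[0,0,0]],
    [[0,0.009,0],[0,0,0]],
    [[0,0.0105,0],[0,0,0]],
    [[0,0.012,0],[0,0,0]],
    [[0,0.0135,0],[0,0,0]],
    [[0,0.015,0],[0,0,0]],
    [[0,0.016,0],[0,0,0]],
    [[0,0.017,0],[0,0,0]]
  ]
}}

```text
time_s: 9.65
position: [0.5836, 0.0622, 0.051]
tcp_rot: [[-0.979, -0.203, -0.0], [-0.203, 0.979, -0.0], [0.0, 0.0, -1.0]]
force: [0.4, -4.5, -0.1]
opening: 0.007
```

```bash
python3 shot.py w4; python3 - <<'E'
import cv2,pickle,numpy as np
from rig import eyes
t=cv2.resize(cv2.imread('pics/w4.png')[180:280,160:440],None,fx=2.8,fy=2.8,interpolation=2)
cv2.imwrite('pics/c4.png',np.clip(t*1.5,0,255).astype('uint8'))
E
```

```text
9.65 [0.58356363 0.06222729 0.05103212] [[-0.9792 -0.2028 -0.    ]
 [-0.2028  0.9792 -0.    ]
 [ 0.      0.     -1.    ]] [ 0.3994966  -4.5280573  -0.09421454] 0.007206426881721246
```

View pics/c4.png

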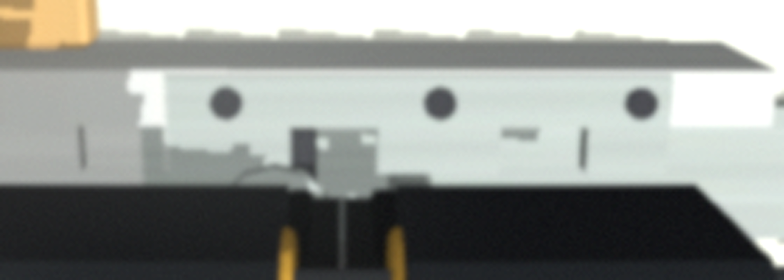

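Call:
{"method": "servo_tool", "body": {
  "targets": [
    [[0,0.001,0],[0,0,0]],
    [[0,0.002,0],[0,0,0]],
    [[0,0.003,0],[0,0,0]],
    [[0,0.004,0],[0,0,0]],
    [[0,0.005,0],[0,0,0]],
    [[0,0.006,0],[0,0,0]],
    [[0,0.007,0],[0,0,0]]
  ]
}}

```text
time_s: 10.58
position: [0.5822, 0.0691, 0.0511]
tcp_rot: [[-0.979, -0.203, 0.0], [-0.203, 0.979, 0.0], [-0.0, -0.0, -1.0]]
force: [0.5, -4.4, -0.8]
opening: 0.009
```

Call:
{"method": "servo_tool", "body": {
  "targets": [
    [[0,0.0005,0],[0,0,0]],
    [[0,0.001,0],[0,0,0]],
    [[0,0.0015,0],[0,0,0]]
  ]
}}

```text
time_s: 10.95
position: [0.5819, 0.0705, 0.051]
tcp_rot: [[-0.979, -0.203, 0.0], [-0.203, 0.979, -0.0], [-0.0, -0.0, -1.0]]
force: [1.0, -4.6, -0.7]
opening: 0.005
```

Call:
{"method": "servo_tool", "body": {
  "targets": [
    [[0,0.0005,0],[0,0,0]],
    [[0,0.001,0],[0,0,0]]
  ]
}}

```text
time_s: 11.2
position: [0.5815, 0.072, 0.051]
tcp_rot: [[-0.979, -0.202, -0.0], [-0.202, 0.979, 0.001], [0.0, 0.001, -1.0]]
force: [0.5, -1.8, -1.3]
opening: 0.004
```

Call:
{"method": "servo_tool", "body": {
  "targets": [
    [[0,0.0004,0],[0,0,0]],
    [[0,0.0004,0],[0,0,0]]
  ]
}}

```text
time_s: 11.45
position: [0.5814, 0.0724, 0.0511]
tcp_rot: [[-0.979, -0.203, -0.0], [-0.203, 0.979, 0.001], [0.0, 0.001, -1.0]]
force: [0.5, -0.6, 0.2]
opening: 0.005
```

```bash
python3 shot.py w5; python3 - <<'E'
import cv2,pickle,numpy as np
from rig import eyes
t=cv2.resize(cv2.imread('pics/w5.png')[180:280,160:440],None,fx=2.8,fy=2.8,interpolation=2)
cv2.imwrite('pics/c5.png',np.clip(t*1.5,0,255).astype('uint8'))
E
```

```text
11.45 [0.58138883 0.07240243 0.0510594 ] [[-9.792e-01 -2.027e-01 -3.000e-04]
 [-2.027e-01  9.792e-01  6.000e-04]
 [ 1.000e-04  7.000e-04 -1.000e+00]] [ 0.47272692 -0.56840816  0.21546002] 0.005013114533593315
```

View pics/c5.png

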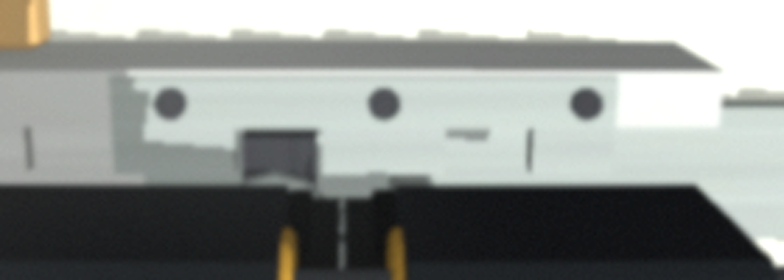

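Call:
{"method": "servo_tool", "body": {
  "targets": [
    [[0,0.0004,0],[0,0,0]],
    [[0,0.0004,0],[0,0,0]]
  ]
}}

```text
time_s: 11.75
position: [0.5814, 0.0724, 0.0511]
tcp_rot: [[-0.979, -0.203, -0.0], [-0.203, 0.979, 0.0], [0.0, 0.0, -1.0]]
force: [-0.0, 0.2, 0.6]
opening: 0.007
```

Call:
{"method": "servo_tool", "body": {
  "targets": [
    [[0,0.0004,0],[0,0,0]],
    [[0,0.0004,0],[0,0,0]]
  ]
}}

```text
time_s: 12.0
position: [0.5813, 0.0726, 0.051]
tcp_rot: [[-0.979, -0.203, -0.0], [-0.203, 0.979, -0.0], [0.0, -0.0, -1.0]]
force: [0.1, -1.5, 0.9]
opening: 0.003
```

Call:
{"method": "servo_tool", "body": {
  "targets": [
    [[0,0.0004,0],[0,0,0]],
    [[0,0.0004,0],[0,0,0]]
  ]
}}

```text
time_s: 12.25
position: [0.5813, 0.073, 0.0511]
tcp_rot: [[-0.979, -0.203, -0.0], [-0.203, 0.979, -0.0], [0.0, -0.0, -1.0]]
force: [1.2, -1.6, 0.8]
opening: 0.008
```

Call:
{"method": "servo_tool", "body": {
  "targets": [
    [[0,0.0003,0],[0,0,0]],
    [[0,0.0003,0],[0,0,0]]
  ]
}}

```text
time_s: 12.5
position: [0.5812, 0.0733, 0.051]
tcp_rot: [[-0.979, -0.203, -0.0], [-0.203, 0.979, -0.0], [0.0, -0.0, -1.0]]
force: [0.1, -1.2, 0.5]
opening: 0.005
```

Call:
{"method": "servo_tool", "body": {
  "targets": [
    [[0,0.0004,0],[0,0,0]],
    [[0,0.0004,0],[0,0,0]]
  ]
}}

```text
time_s: 12.75
position: [0.5811, 0.0737, 0.051]
tcp_rot: [[-0.979, -0.203, -0.0], [-0.203, 0.979, -0.0], [0.0, -0.0, -1.0]]
force: [-0.3, -1.5, -0.4]
opening: 0.01
```

Call:
{"method": "servo_tool", "body": {
  "targets": [
    [[0,0.0004,0],[0,0,0]],
    [[0,0.0004,0],[0,0,0]]
  ]
}}

```text
time_s: 13.0
position: [0.5812, 0.0738, 0.0511]
tcp_rot: [[-0.979, -0.203, 0.0], [-0.203, 0.979, -0.0], [0.0, -0.0, -1.0]]
force: [-1.0, -4.4, -0.3]
opening: 0.003
```

Call:
{"method": "servo_tool", "body": {
  "targets": [
    [[0,0.0003,0],[0,0,0]],
    [[0,0.0003,0],[0,0,0]]
  ]
}}

```text
time_s: 13.25
position: [0.5811, 0.0739, 0.0511]
tcp_rot: [[-0.979, -0.203, 0.0], [-0.203, 0.979, -0.001], [0.0, -0.001, -1.0]]
force: [0.4, -5.0, 0.1]
opening: 0.004
```

Call:
{"method": "servo_tool", "body": {
  "targets": [
    [[0,0.0003,0],[0,0,0]],
    [[0,0.0003,0],[0,0,0]]
  ]
}}

```text
time_s: 13.5
position: [0.5811, 0.074, 0.0511]
tcp_rot: [[-0.979, -0.203, 0.0], [-0.203, 0.979, -0.001], [0.0, -0.001, -1.0]]
force: [1.2, -6.3, -0.4]
opening: 0.005
```

Resistance now rises above the sliding friction while the tool barely advances, so the half is blocked. I'll back off, lift and look.

Call:
{"method": "servo_tool", "body": {
  "targets": [
    [[0,-0.002,0],[0,0,0]],
    [[0,-0.006,0],[0,0,0]],
    [[0,-0.006,-0.005],[0,0,0]],
    [[0,-0.006,-0.02],[0,0,0]],
    [[0,-0.006,-0.045],[0,0,0]],
    [[0,-0.006,-0.08],[0,0,0]],
    [[0,-0.006,-0.11],[0,0,0]],
    [[0,-0.006,-0.12],[0,0,0]],
    [[0,-0.006,-0.12],[0,0,0]]
  ]
}}

```text
time_s: 14.62
position: [0.5824, 0.069, 0.1719]
tcp_rot: [[-0.979, -0.203, 0.002], [-0.203, 0.979, -0.0], [-0.002, -0.0, -1.0]]
force: [-0.9, -0.2, -0.7]
opening: 0.004
```

```bash
python3 shot.py w6; python3 - <<'E'
import cv2,pickle,numpy as np
from rig import eyes
a=eyes.capture("side")
t=cv2.resize(cv2.imread('pics/w6.png')[165:250,150:410],None,fx=3,fy=3,interpolation=2)
u=cv2.resize(a["pixels"][190:270,160:290],None,fx=4,fy=4,interpolation=2)
u=cv2.copyMakeBorder(u,0,0,0,t.shape[1]-u.shape[1],0)
cv2.imwrite('pics/c6.png',np.clip(np.vstack([t,u])*1.4,0,255).astype('uint8'))
E
```

```text
14.625 [0.58241678 0.06895818 0.17188793] [[-9.792e-01 -2.029e-01  1.700e-03]
 [-2.029e-01  9.792e-01 -0.000e+00]
 [-1.600e-03 -4.000e-04 -1.000e+00]] [-0.92011369 -0.17387828 -0.66747155] 0.0043321556056853784
```

View pics/c6.png

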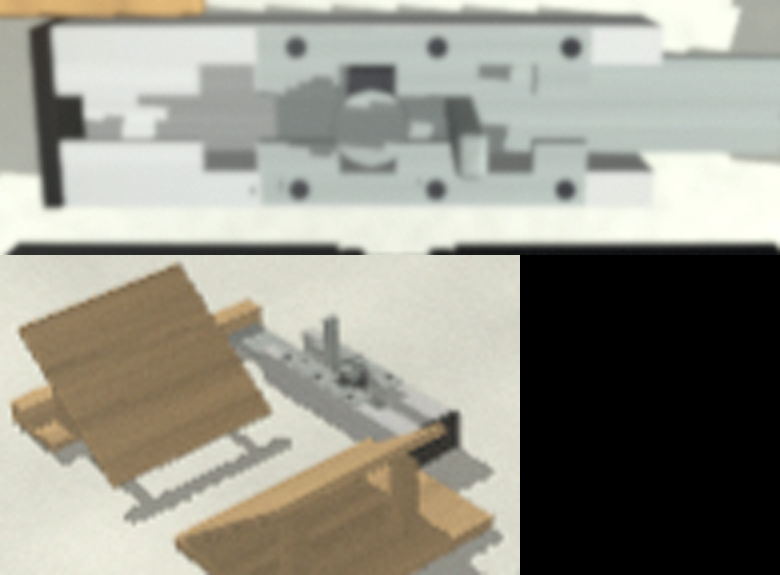

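```bash
python3 -c "
from rig import order;print(order.hand_in())"
```

```text
the job is handed in; nothing more can be done
None
```

The cradle is one step wider: the loose half moved out about 40 mm and appears locked with its button up in the second hole. The job is handed in at about 14.7 s of robot time, with the gripper clear of everything.

**What I did:** I pressed the button with the closed fingertips to about 0.006 m, at roughly 6 N. I slid the loose half about 10 mm with the button held down, lifted off it, then pushed the thumb post the rest of the way. Sliding took up to about 4.6 N. The force dropped as the button reached the hole. I then pushed gently until it blocked, where the reading rose to 6.3 N while the tool barely moved, and backed off.

**Last checks:**
- **Position:** the final wrist picture shows the button cap centred in the second hole to within about 1 mm, with the third hole still empty.
- **Force:** no reading went above about 6.5 N, but these were taken at the end of each move, so a brief peak within a move would not show.
- **Button height:** I did not measure it separately. That it popped up rests on the force drop, the blocking and the picture.
- **Book, brush and jar:** the arm did not work near them, but I did not check them again in a final picture.

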